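Hang the probe in the small eyelet

TASK

Take the temperature probe (the rod with the upright round handle, not the T-handled stirrer) out of the rack and hang it in the stand with the small eyelet: pass its shaft down through the eyelet, lower it gently until its collar rests on the eyelet, and let go. Do not drop it from above, do not use the stand with the big ring, and leave the stirrer in the rack where it is.

Things in the scene. Friction and masses are not known exactly. Their poses are not given: they have to be found in the camera images.
- probe: Temperature probe, about 120 g, upright in one of the rack's two holes, collar on the rack's top. Black upright round handle, 28 mm wide, 50 mm high, on a round collar 46 mm wide, 6 mm thick; below it a steel shaft 8 mm thick, 80 mm long. Origin: centre of the collar's underside; z up along the handle (handle z = 6 to 56 mm, shaft -80 to 0).
- probe_tip (a point): Lower, tapered end of the probe's shaft, on its axis, 80 mm below the probe's origin.
- eyelet (a point): Centre of the small steel eyelet's hole, on its level top face, 115 mm above the bench. Hole 28 mm, outside 48 mm, 8 mm thick. z up; y along its arm to the post of its fixed stand (68 mm away, 22 mm wide, no higher than the eyelet). A like stand elsewhere has a big ring with a 64 mm hole, through which the collar would fall: not that one.
- stirrer: Stirrer in the rack's other hole, to be left alone: black crossbar handle 62 mm long, 14 mm thick, centred 42 mm above the rack on a thin stem; 32 mm collar; steel shaft 8 mm thick, 80 mm long. Origin: centre of its collar's underside; z up, x along the crossbar.
- rack: Grey fixed rack, 70 mm (its x) by 170 mm (its y), 95 mm high, with open front and back. Two 17 mm holes in its top, 45 mm either side of its middle along y; either may hold the probe. Origin: centre of its underside; z up.
There are look-alikes about, which are no part of the job. Leave any yellow look-alike of the probe alone.

How it is judged:
By the outcome, as a careful person would: the job done as asked, in the order asked, and still so for the second after the job is handed in, with the robot touching nothing.
It also fails if it takes over 38 s, if anything falls off the work surface, if the arm or the gripper's body presses on something with over 40 N, if the wrist force passes 120 N, or if a joint passes its speed limit or range.

ROBOT

A 6-joint arm with a two-finger parallel gripper is mounted at the origin on the work surface. World frame = base frame: x ahead of the robot, y to its left, z up, the work surface at z = 0. Lengths are in mm, angles in rad, forces in N, time in s.
With the tool pointing down it reaches from about 300 to 775 mm from the base axis. Payload 14.6 kg.
Tool frame: the origin (TCP) lies between the finger pads; the fingertips stand 25 mm ahead of it and the grasp point (between the pads) lies 6 mm ahead of it; z points along the fingers, y is the line along which they close (so a half turn about z gives the same grasp; the last joint's range is limited). The gripper opens to 94 mm and grips with 3 to 60 N. Pads are 16 mm wide; open, the fingers measure 119 mm over their backs; the gripper's body (75 mm by 177 mm) begins 78 mm behind the grasp point.
Start: joints at [-1.414, 0.3, 1.521, -0, 1.321, -0.067], TCP at [122.059, -536.275, 199.346] pointing down, gripper open.
Joint ranges: [-3.03, 3.03], [-0.79, 2.21], [0.23, 2.52], [-1.04, 4.18], [0, 3.07], [-2.55, 2.55]. Speed limits (rad/s): [2.22, 2.22, 2.57, 3.14, 3.14, 3.14].

INTERFACE

Orientations are given as [roll, pitch, yaw] about the fixed x, y, z axes, in that order (R = Rz(yaw) Ry(pitch) Rx(roll)).
In Python, from cell import manip gives the robot as it stands. The module is installed in compiled form; this text tells all that it offers.
- The arm moves only by the tool step_arm, never from a script. Its argument "series" is one flat list of numbers, 5 for each row, row after row: the shift along the world's x, y, z in mm, then the turn about the world's z in rad, then the closure, from 0 (fully open) to 1 (shut). In form: [dx, dy, dz, spin, jaw, dx, dy, dz, spin, jaw, ...]. A call has 1 to 20 rows; each row shifts and turns the commanded pose from where the row before left it; what a row does not reach is not made up. A row lasts 1/8 s, in which the tool goes at most 62.5 mm and 10.7 degrees, less where a joint would pass 70% of its speed; a pose out of reach is approached as far as the arm can. A call is refused whole if a number of a shift passes 62.5 or a number of a turn 0.188, either way. A call with a gripper value outside its range is refused whole. The fingers move at their own pace and stop on an object; "squeeze" is the grip in N (left out, the last holds). Time passes only in rows, so rows that do not move let the fingers close. It gives the time, the measured TCP pose, the force, the opening and the grip force at its end, in the units of the state.
- manip.read_state(): the state, without advancing time (a new reading comes with each control period).
- manip.camera(name): name is "scene" or "top"; returns (picture, depth): 384x512x3 uint8, blue, green, red; 384x512 float32, mm along the optical axis (not along the pixel's ray), 0 where there is no reading.
- manip.camera_info(name): a dict with "fovy" (degrees; the focal length in pixels is half the picture's height over the tangent of half this angle, whatever the lens; pixels are square), "cx", "cy" (the principal point, pixels), "eye" and "orientation" of the camera in the world. Camera axes: x right, y down, z forward; pixel columns grow to the right and rows downward; lengths in mm; the calibration is good to about 2 mm. A picture is of the moment at which its call begins. camera_info takes no time and is no camera call.
- manip.sign_off(): hands the job in; it is judged then, once.
The state is a dict: "clock": time; "joints": joint angles; "qd": joint speeds; "effort": joint torques, N m; "eef_pos": TCP position; "eef_rot": TCP orientation; "wrist_force": force on the tool from outside, world axes, zero at the start; "moment": the same for the moment, N m; "finger_gap": finger opening in mm; "finger_force": force on a finger pad.
Only numpy, scipy, OpenCV 4.12 (cv2) and the standard library are available. Lean on these libraries where they do the work, as an engineer would, in place of code of your own. Each camera call takes 0.05 s, during which the arm holds its last target. There are 200 camera calls.

## Working session

There is one attempt and no reset: what is moved stays moved. The work goes in short steps, Python scripts to look and compute and a tool call to move; the robot and the scene stay as the last step left them, time stands still between calls to the robot, and variables do not carry over. Pictures are saved under pics/ and viewed, at most 13 in all, crops included, and the job is handed in when it is done.

Besides the shell and the picture viewer there is one more tool, called after "Emit:" by a JSON object that holds its "fn" and its "kwargs". step_arm: Moves the arm, as the interface text tells. Its arguments: {"type":"object","properties":{"series":{"type":"array"},"squeeze":{"type":"number"}},"required":["series"]}

```bash
mkdir -p pics; cat > h.py <<'E'
import numpy as np, cv2
from cell import manip
from scipy.spatial.transform import Rotation as Ro
def cloud(n, tag=None):
    im,d=manip.camera(n); c=manip.camera_info(n)
    if tag: cv2.imwrite(f'pics/{tag}.png',im)
    o=np.array(c['orientation'],float)
    R=o if o.shape==(3,3) else Ro.from_euler('xyz',o).as_matrix()
    f=192/np.tan(np.radians(c['fovy'])/2)
    v,u=np.mgrid[:384,:512]
    r=np.dstack([(u-c['cx'])/f,(v-c['cy'])/f,np.ones(u.shape)])
    P=(r*d[...,None])@R.T+np.array(c['eye'])
    P[d==0]=np.nan
    return im,d,P,r@R.T,np.array(c['eye'])
E
python3 - <<'E'
from h import *
print(manip.read_state())
for n in('scene','top'):
    print(manip.camera_info(n)); im,d,P,_,_=cloud(n,n+'0'); np.savez(n+'0',im=im,P=P)
    print((d==0).mean())
a=[cv2.imread(f'pics/{n}0.png') for n in('scene','top')]
E
```

```text
{'clock': 0.0, 'joints': array([-1.41354572e+00,  3.00460771e-01,  1.52161057e+00,  1.30917364e-05,
        1.32070186e+00, -6.65640340e-02]), 'qd': array([-0.00051687,  0.00227107, -0.0001315 , -0.00026024, -0.00081624,
        0.00106148]), 'effort': array([-6.63522642e-04, -5.31802976e+01, -3.52734804e+01,  7.07993726e-02,
        2.44285958e-02, -4.75404659e-05]), 'eef_pos': array([ 122.04835872, -535.99732477,  198.77952846]), 'eef_rot': array([-3.14041557e+00, -9.11763285e-05,  2.23811335e-01]), 'wrist_force': array([ 0.19315046, -0.87497452, -0.54366471]), 'moment': array([-0.0004174 , -0.00215006, -0.01126762]), 'finger_force': 0.0, 'finger_gap': 93.76120645418794}
{'fovy': 47.81018834296741, 'cx': 254.7594134798959, 'cy': 188.24341318876677, 'eye': array([1338.89574504, -422.8905739 ,  882.59537039]), 'orientation': array([-2.28136729,  0.01183653,  1.14993169])}
0.004002888997395833
{'fovy': 48.79390030811318, 'cx': 250.76838109376106, 'cy': 187.8615812869308, 'eye': array([ 411.11024342,  -62.97462267, 1059.80766377]), 'orientation': array([-3.05751923,  0.00792801, -1.57941852])}
0.004328409830729167
```

View pics/scene0.png

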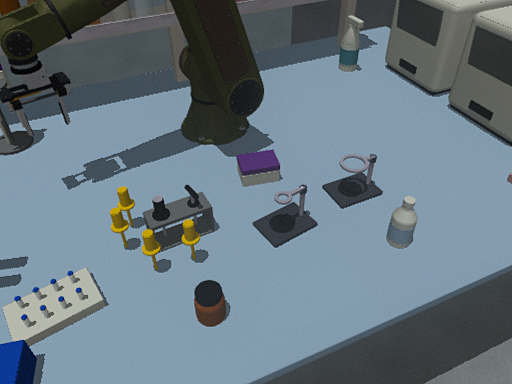

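View pics/top0.png

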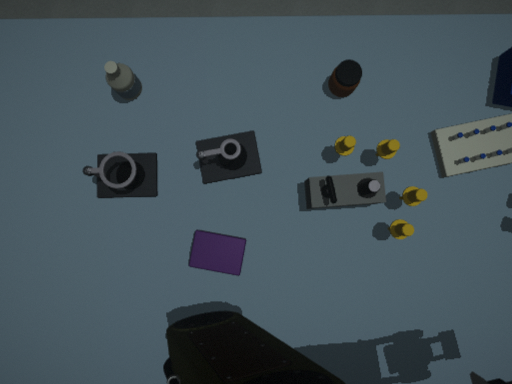

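The scene view shows the black probe at about (160,208), in the rack beside the stirrer at (193,195). Four yellow look-alikes stand around it. The small eyelet is at (284,197), with its post to the right. In the top view the probe is at (372,187), the stirrer at (328,188), the eyelet at (231,149) with its post at (203,154), and the yellows at (346,144), (389,149), (416,196) and (402,230).

```bash
python3 - <<'E'
import numpy as np,cv2
for n in('top','scene'):
    z=np.load(n+'0.npz');im=z['im'];P=z['P'];Z=P[...,2]
    hsv=cv2.cvtColor(im,cv2.COLOR_BGR2HSV)
    box=np.zeros(Z.shape,bool)
    def rep(l,m):
        q=P[m]; 
        if len(q): print(n,l,len(q),'med',np.median(q,0).round(1),'mid',((np.nanmin(q,0)+np.nanmax(q,0))/2).round(1),'ext',np.ptp(q,axis=0).round(1))
    def b(u0,u1,v0,v1):
        m=np.zeros(Z.shape,bool);m[v0:v1,u0:u1]=1;return m
    if n=='top': H=b(355,390,172,202);E=b(214,250,135,165);Po=b(194,214,145,165);R=b(300,390,165,215);S=b(315,342,170,205)
    else: H=b(148,172,190,224);E=b(272,297,185,208);Po=b(297,310,180,215);R=b(140,216,180,250);S=b(180,204,180,208)
    rep('handletop',H&(Z>146)&(Z<160)); rep('handle',H&(Z>105)&(Z<160))
    rep('eyelet',E&(Z>106)&(Z<124)); rep('post',Po&(Z>100)&(Z<124))
    rep('racktop',R&(Z>90)&(Z<99)); rep('stir',S&(Z>125)&(Z<160))
    if n=='top':
        q=P[R&(Z>90)&(Z<99)][:,:2].astype(np.float32); print(cv2.minAreaRect(q))
    q=P[E&(Z>106)&(Z<124)][:,:2].astype(np.float32)
    if len(q)>5: print('circ',cv2.minEnclosingCircle(q))
    Y=(hsv[...,0]>18)&(hsv[...,0]<32)&(hsv[...,1]>150)&(hsv[...,2]>60)
    k,L,s,c=cv2.connectedComponentsWithStats(Y.astype(np.uint8))
    for i in range(1,k):
        if s[i,4]>30: rep('yel',(L==i)&(Z>0))
    # stems heights
E
```

```text
top handletop 131 med [ 491.2 -319.3  151.4] mid [ 491.6 -319.4  151.2] ext [26.  25.8 10.2]
top handle 191 med [ 489.5 -315.3  150.5] mid [ 490.9 -319.3  131.8] ext [27.4 26.2 49.1]
top eyelet 273 med [579.3  -5.4 114.5] mid [581.7  -3.1 113.3] ext [46.  59.1 12. ]
top post 132 med [570.8  51.  114.8] mid [569.5  47.5 110.2] ext [21.4 38.7 16.2]
top racktop 1704 med [ 485.9 -272.7   94.6] mid [ 489.1 -275.7   94.5] ext [ 79.2 172.9   8.9]
top stir 175 med [ 484.5 -230.   142. ] mid [ 485.8 -230.5  141.2] ext [59.3 22.6 12.7]
((488.2120666503906, -275.4356994628906), (70.09484100341797, 170.352294921875), 3.8067731857299805)
circ ((577.608154296875, -3.042621612548828), 30.808277130126953)
top yel 230 med [ 586.4 -271.3  104.7] mid [ 590.  -273.7  110.1] ext [40.6 42.8 61.1]
top yel 228 med [ 578.3 -368.1  103. ] mid [ 581.  -371.3  111.3] ext [42.5 39.5 58.5]
top yel 240 med [ 471.3 -422.6   98. ] mid [ 471.3 -425.4  110.9] ext [41.8 38.8 60.4]
top yel 249 med [ 396.5 -391.1  112.9] mid [ 395.8 -391.8  111.1] ext [41.1 35.8 58.9]
scene handletop 68 med [ 493.9 -325.1  150.4] mid [ 493.3 -324.3  149.8] ext [26.6 24.7  7.3]
scene handle 198 med [ 500.8 -325.2  136.7] mid [ 494.  -324.   129.4] ext [28. 27. 48.]
scene eyelet 192 med [580.4  -7.2 113.4] mid [583.2   0.  112. ] ext [47.9 72.  11. ]
scene post 71 med [574.7  50.5 112.5] mid [568.6  47.1 109.2] ext [23.2 30.9 16.4]
scene racktop 1022 med [ 500.7 -279.    93.3] mid [ 527.8 -290.1   94.5] ext [160.1 195.4   9. ]
scene stir 93 med [ 489.6 -235.4  140.2] mid [ 488.3 -234.2  136.2] ext [59.7 22.9 20.1]
circ ((581.7371215820312, 1.6869653463363647), 37.868751525878906)
scene yel 633 med [ 466.5 -416.6   99.2] mid [ 440.4 -414.    70.9] ext [116.4  74.5 136.1]
scene yel 354 med [ 600.5 -277.6   99.3] mid [ 534.  -266.7   71.1] ext [161.7  62.2 136.7]
scene yel 375 med [ 592.  -374.2   98.5] mid [ 559.8 -370.1   72.5] ext [ 92.1  50.8 133.2]
```

Emit:
{"fn": "step_arm", "kwargs": {"series": [0,0,30,0,0,0,0,30,0,0,37,21.5,0,0.04,0,37,21.5,0,0.04,0,37,21.5,0,0.04,0,37,21.5,0,0.04,0,37,21.5,0,0.04,0,37,21.5,0,0.04,0,37,21.5,0,0.04,0,37,21.5,0,0.04,0,37,21.5,0,0.03,0,37,21.5,0,0.04,0,0,0,0,0,0,0,0,0,0,0], "squeeze": 25}}

```text
clock: 1.85
eef_pos: [491.7, -321.4, 259.0]
eef_rot: [-3.141, 0.0, 0.614]
wrist_force: [-0.4, 0.4, 0.1]
finger_gap: 93.7
finger_force: 0.0
```

```bash
python3 - <<'E'
from h import *
s=manip.read_state();print(s['clock'],s['eef_pos'],s['eef_rot'],s['joints'])
for n in('scene','top'): cloud(n,n+'1')
im=cv2.imread('pics/scene1.png')[90:290,60:260];im2=cv2.imread('pics/top1.png')[90:290,280:480]
cv2.imwrite('pics/c1.png',cv2.resize(np.hstack([im,im2]),None,fx=2,fy=2))
E
```

```text
1.85 [ 491.67212061 -321.42196079  258.99751617] [-3.14095618e+00  3.60502136e-04  6.13574826e-01] [-6.41273663e-01  3.48970037e-01  1.31894379e+00 -1.45569844e-04
  1.47439581e+00  3.15962016e-01]
```

View pics/c1.png

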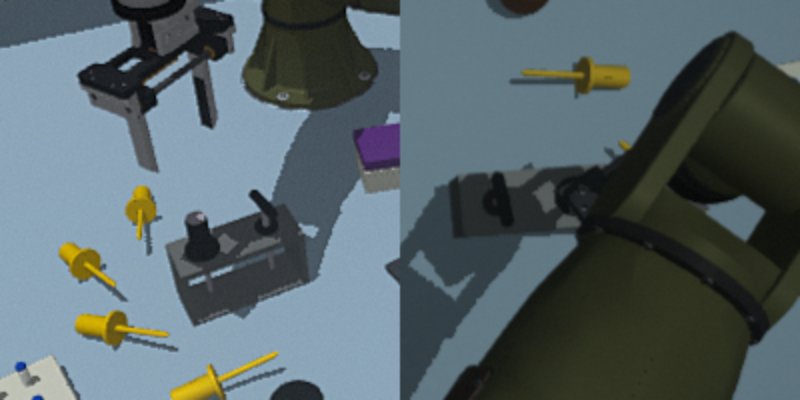

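The crop shows the gripper over the probe. The yellow look-alikes have tipped over and now lie on the bench. I didn't touch them: they were standing on their tips. The black probe is still in the rack at crop (200,235), and the finger tips are at crop (147,168) and (207,127). I'll use the finger tips to check the camera's offset.

```bash
python3 - <<'E'
from h import *
im,d,P,r,e=cloud('scene');Z=P[...,2]
m=(Z>232)&(Z<252)&(P[...,0]>420)&(P[...,0]<560)&(P[...,1]<-240)&(P[...,1]>-400)
k,L,s,c=cv2.connectedComponentsWithStats(m.astype(np.uint8))
for i in range(1,k):
    if s[i,4]>8:
        q=P[L==i];print(s[i],np.median(q,0).round(1),q.min(0).round(1),q.max(0).round(1))
t=np.array([.576,-.817])
for sg in(1,-1):
    for o in (47,60): print(sg,o,np.array([491.7,-321.4])+sg*o*t)
z2=P[185:226,140:176]; q=z2[(z2[...,2]>145)&(z2[...,2]<156)];print('handletop',q.mean(0),np.ptp(q,axis=0),len(q), (q.min(0)+q.max(0))/2)
hsv=cv2.cvtColor(im,cv2.COLOR_BGR2HSV)
Y=(hsv[...,0]>18)&(hsv[...,0]<32)&(hsv[...,1]>150)&(hsv[...,2]>60)
k,L,s,c=cv2.connectedComponentsWithStats(Y.astype(np.uint8))
for i in range(1,k):
    if s[i,4]>30: q=P[L==i];print('yel',np.median(q,0).round(),q.min(0).round(),q.max(0).round())
E
```

```text
1 47 [ 518.772 -359.799]
1 60 [ 526.26 -370.42]
-1 47 [ 464.628 -283.001]
-1 60 [ 457.14 -272.38]
handletop [ 494.31390969 -324.77948983  149.8662508 ] [27.33009676 25.70465622  9.08585319] 71 [ 492.96589666 -324.74360863  149.60595517]
yel [ 292. -375.   27.] [ 238. -397.    1.] [ 371. -355.   44.]
yel [nan nan nan] [nan nan nan] [nan nan nan]
yel [ 507. -462.   27.] [ 470. -502.   -2.] [ 562. -395.   46.]
yel [nan nan nan] [nan nan nan] [nan nan nan]
```

```bash
python3 - <<'E'
from h import *
im,d,P,r,e=cloud('scene');Z=P[...,2]
print(P[150:178:4,126:140:4].round(0).tolist())
ci=manip.camera_info('scene');R=Ro.from_euler('xyz',ci['orientation']).as_matrix();f=192/np.tan(np.radians(ci['fovy'])/2)
for p in ([522.5,-365,234],[461,-277.7,234]):
    q=R.T@(np.array(p)-e);print(f*q[0]/q[2]+ci['cx'],f*q[1]/q[2]+ci['cy'])
print(manip.read_state()['clock'])
E
```

```text
[[[560.0, -373.0, 361.0], [532.0, -363.0, 340.0], [35.0, -313.0, 1.0], [32.0, -300.0, -5.0]], [[524.0, -373.0, 327.0], [534.0, -365.0, 331.0], [51.0, -318.0, -4.0], [57.0, -305.0, -4.0]], [[523.0, -375.0, 316.0], [538.0, -368.0, 323.0], [527.0, -359.0, 314.0], [84.0, -311.0, -1.0]], [[523.0, -377.0, 306.0], [531.0, -369.0, 308.0], [531.0, -361.0, 306.0], [106.0, -316.0, -1.0]], [[106.0, -357.0, -5.0], [532.0, -371.0, 299.0], [531.0, -363.0, 295.0], [129.0, -320.0, -1.0]], [[133.0, -361.0, -2.0], [524.0, -373.0, 282.0], [534.0, -365.0, 287.0], [154.0, -326.0, 2.0]], [[156.0, -366.0, -0.0], [154.0, -353.0, -6.0], [533.0, -367.0, 276.0], [528.0, -358.0, 269.0]]]
137.43476852602166 185.08324317760574
166.9070891934711 161.0087832226082
2.05
```

```bash
python3 - <<'E'
from h import *
im,d,P,r,e=cloud('scene');Z=P[...,2]
cv2.imwrite('pics/c2.png',cv2.resize(im[120:230,90:210],None,fx=5,fy=5,interpolation=cv2.INTER_CUBIC))
for v in range(168,192,2): print(v,P[v,132:144:2].round(0).astype(int).tolist())
E
```

```text
168 [[532, -368, 292], [533, -364, 292], [531, -360, 288], [141, -323, 0], [136, -316, -6], [143, -310, -3]]
170 [[532, -369, 287], [533, -365, 286], [533, -361, 285], [149, -325, -2], [153, -319, -1], [158, -313, 0]]
172 [[529, -370, 279], [532, -366, 280], [530, -362, 278], [162, -328, 0], [162, -321, -3], [166, -316, -2]]
174 [[529, -371, 274], [533, -367, 275], [531, -363, 273], [531, -359, 271], [170, -324, -4], [176, -318, -2]]
176 [[170, -350, -4], [175, -344, -2], [175, -338, -4], [528, -359, 263], [183, -326, -2], [188, -320, -1]]
178 [[176, -352, -7], [185, -346, -2], [188, -340, -2], [194, -335, 1], [196, -329, 0], [197, -323, -2]]
180 [[193, -354, -2], [193, -348, -4], [194, -342, -5], [199, -337, -4], [202, -331, -3], [207, -325, -1]]
182 [[203, -356, -2], [204, -350, -3], [209, -345, -2], [208, -339, -4], [212, -333, -4], [214, -327, -4]]
184 [[246, -360, 24], [214, -353, -3], [215, -347, -4], [221, -341, -2], [227, -336, 1], [223, -329, -4]]
186 [[259, -363, 27], [252, -356, 19], [227, -349, -3], [232, -343, -1], [233, -337, -2], [234, -332, -4]]
188 [[272, -365, 29], [266, -359, 23], [238, -351, -2], [239, -345, -3], [245, -340, -1], [241, -334, -6]]
190 [[290, -367, 37], [291, -362, 36], [245, -353, -4], [254, -348, 1], [252, -342, -3], [258, -336, 0]]
```

View pics/c2.png

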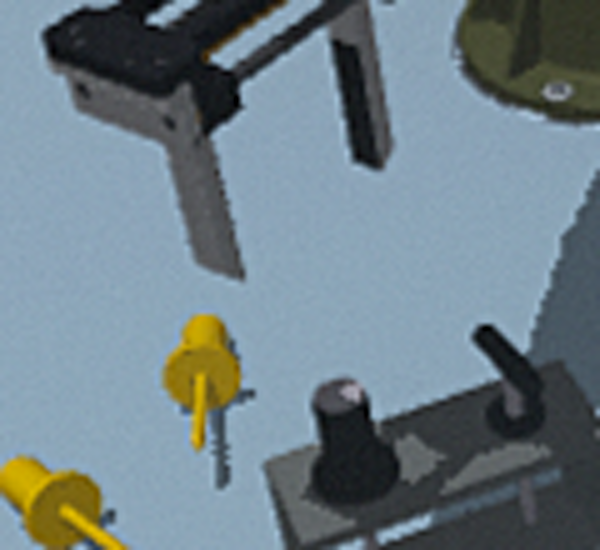

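The crop shows the finger tips at crop (220,275) and (375,165). By depth they are near z 268, which is higher than the stated 25 mm would give. I'll descend partway and look again.

Emit:
{"fn": "step_arm", "kwargs": {"series": [0,0,-25,0,0,0,0,-25,0,0,0,0,-25,0,0,0,0,-14,0,0,0,0,0,0,0,0,0,0,0,0]}}

```text
clock: 2.85
eef_pos: [492.3, -321.6, 171.4]
eef_rot: [3.14, -0.0, 0.614]
wrist_force: [-0.1, 0.7, 0.3]
finger_gap: 94.0
finger_force: 0.0
```

```bash
python3 - <<'E'
from h import *
im,d,P,r,e=cloud('scene');Z=P[...,2]
cv2.imwrite('pics/c3.png',cv2.resize(im[130:240,90:210],None,fx=5,fy=5,interpolation=cv2.INTER_CUBIC))
print(manip.read_state()['eef_pos'])
for v in range(180,226,3): print(v,P[v,128:150:3].round(0).astype(int).tolist())
E
```

```text
[ 492.37810907 -321.57728054  171.47882412]
180 [[547, -384, 274], [557, -378, 280], [565, -372, 284], [564, -366, 281], [203, -331, -2], [207, -322, -2], [210, -313, -4], [213, -304, -4]]
183 [[202, -369, -3], [238, -362, 22], [530, -372, 249], [534, -366, 249], [527, -359, 242], [219, -325, -5], [230, -317, 0], [231, -308, -2]]
186 [[256, -374, 29], [259, -365, 28], [525, -373, 236], [534, -367, 241], [532, -361, 237], [237, -329, -2], [239, -320, -4], [243, -311, -4]]
189 [[288, -378, 43], [287, -369, 39], [526, -375, 229], [530, -369, 229], [533, -362, 229], [251, -332, -3], [258, -324, 0], [258, -315, -3]]
192 [[290, -380, 33], [289, -371, 29], [522, -376, 216], [530, -370, 221], [532, -364, 220], [265, -335, -3], [268, -327, -4], [276, -319, -1]]
195 [[294, -382, 25], [296, -374, 24], [294, -366, 19], [529, -372, 211], [534, -366, 213], [532, -359, 209], [287, -331, 1], [287, -322, -2]]
198 [[293, -385, 13], [295, -376, 12], [299, -368, 12], [526, -373, 200], [533, -367, 203], [530, -360, 198], [299, -334, -1], [298, -325, -5]]
201 [[293, -387, 2], [293, -378, -1], [294, -370, 
[... 517 characters left out ...]
13 [[339, -397, -4], [343, -389, -4], [347, -381, -3], [350, -373, -4], [354, -365, -4], [467, -364, 95], [469, -357, 94], [474, -350, 95]]
216 [[352, -400, -3], [354, -392, -5], [363, -384, 0], [366, -376, -1], [370, -368, -1], [462, -366, 80], [480, -360, 94], [484, -353, 94]]
219 [[362, -403, -5], [365, -395, -6], [370, -387, -6], [380, -379, 0], [383, -371, 0], [383, -363, -3], [490, -362, 93], [493, -355, 93]]
222 [[380, -405, -1], [383, -397, -1], [380, -389, -7], [388, -381, -3], [394, -374, -1], [395, -366, -3], [491, -364, 83], [502, -358, 91]]
225 [[389, -408, -4], [395, -400, -1], [398, -392, -2], [402, -384, -2], [405, -376, -3], [410, -369, -1], [477, -365, 60], [515, -360, 93]]
```

View pics/c3.png

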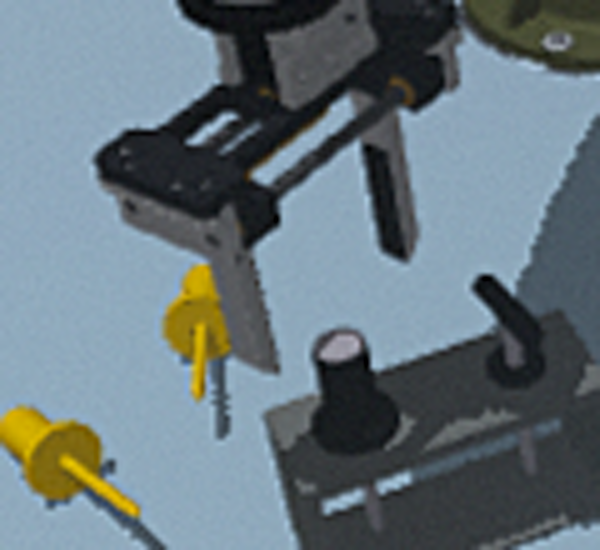

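The tips, near crop (270,370), read about z 180 while the reported TCP z is 171. In xy they match the reported pose well. I'll go down to a height that is safe under either reading and compare.

Emit:
{"fn": "step_arm", "kwargs": {"series": [0,-1,-12,0,0,0,0,-12,0,0,0,0,-11,0,0,0,0,0,0,0,0,0,0,0,0]}}

```text
clock: 3.52
eef_pos: [492.2, -322.3, 135.6]
eef_rot: [3.141, -0.0, 0.614]
wrist_force: [-0.2, -0.6, 0.6]
finger_gap: 94.3
finger_force: 0.0
```

```bash
python3 - <<'E'
from h import *
im,d,P,r,e=cloud('scene');Z=P[...,2]
cv2.imwrite('pics/c4.png',cv2.resize(im[140:240,100:220],None,fx=5,fy=5,interpolation=cv2.INTER_CUBIC))
print(manip.read_state()['eef_pos'])
for v in range(204,222,2): print(v,P[v,134:154:2].round(0).astype(int).tolist())
E
```

```text
[ 492.24998061 -322.39031552  135.72591245]
204 [[309, -373, -2], [313, -367, -1], [525, -374, 180], [531, -370, 183], [535, -366, 185], [531, -361, 180], [325, -340, -2], [325, -334, -3], [330, -329, -2], [330, -323, -4]]
206 [[314, -375, -5], [323, -369, 0], [524, -376, 173], [530, -371, 176], [535, -367, 179], [531, -362, 174], [334, -342, -2], [336, -337, -2], [337, -331, -4], [340, -326, -3]]
208 [[326, -377, -3], [328, -371, -3], [521, -377, 164], [528, -372, 168], [533, -368, 171], [534, -364, 170], [530, -359, 165], [346, -339, -1], [348, -333, -1], [351, -328, -1]]
210 [[335, -379, -2], [337, -373, -3], [519, -378, 156], [525, -373, 159], [532, -369, 164], [535, -365, 164], [533, -360, 161], [462, -350, 95], [461, -345, 93], [462, -340, 92]]
212 [[341, -380, -5], [346, -375, -3], [350, -370, -2], [525, -375, 154], [534, -371, 159], [534, -366, 158], [529, -361, 152], [466, -351, 92], [471, -347, 95], [469, -342, 91]]
214 [[349, -382, -6], [358, -377, 0], [355, -371, -4], [360, -366, -2], [361, -361, -3], [537, -367, 154], [533, -362, 149], [471, -353, 90], [476, -348, 92], [484, -344, 98]]
216 [[362, -384, -2], [367, -379, 1], [364, -373, -4], [367, -368, -3], [371, -363, -2], [477, -364, 93], [479, -360, 92], [484, -355, 96], [482, -350, 91], [493, -346, 99]]
218 [[373, -386, 2], [369, -380, -5], [376, -375, -1], [379, -370, 0], [380, -365, -1], [471, -365, 80], [488, -361, 94], [489, -357, 93], [492, -352, 94], [494, -347, 94]]
220 [[377, -388, -2], [382, -382, -1], [381, -377, -3], [386, -372, -1], [391, -367, 1], [461, -366, 65], [493, -363, 92], [497, -358, 94], [499, -354, 94], [499, -349, 92]]
```

View pics/c4.png

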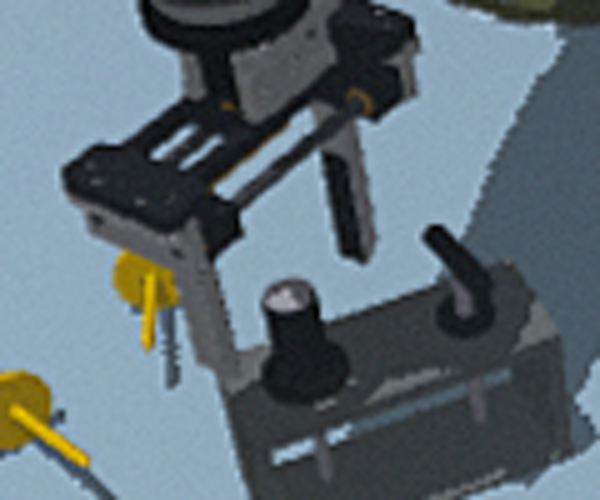

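The tips are at crop (230,380), about z 149, level with the top of the handle. The image and depth agree that the fingers sit about 35 mm higher than stated, so I'll keep descending in small steps and watch the force.

Emit:
{"fn": "step_arm", "kwargs": {"series": [0,0,-6,0,0,0,0,-6,0,0,0,0,-3,0,0,0,0,0,0,0]}}

```text
clock: 4.08
eef_pos: [492.0, -322.2, 120.0]
eef_rot: [-3.141, 0.0, 0.614]
wrist_force: [0.6, -0.2, -0.3]
finger_gap: 93.8
finger_force: 0.0
```

Emit:
{"fn": "step_arm", "kwargs": {"series": [0,0,-4,0,0,0,0,-4,0,0,0,0,0,0,0]}}

```text
clock: 4.45
eef_pos: [491.9, -322.2, 112.0]
eef_rot: [-3.141, 0.0, 0.614]
wrist_force: [-0.6, -0.5, 0.5]
finger_gap: 94.0
finger_force: 0.0
```

```bash
python3 - <<'E'
from h import *
im,d,P,r,e=cloud('scene','s5');Z=P[...,2]
print(manip.read_state()['eef_pos'],manip.read_state()['wrist_force'])
for v in range(206,228,2): print(v,P[v,138:154:2].round(0).astype(int).tolist())
E
```

```text
[ 492.00644775 -322.23051262  112.19385681] [ 0.13614249 -0.26031672  0.1541525 ]
206 [[521, -375, 170], [532, -372, 178], [533, -367, 178], [533, -363, 175], [336, -342, 1], [334, -336, -3], [338, -331, -2], [341, -326, -2]]
208 [[522, -377, 165], [528, -372, 169], [535, -368, 173], [529, -363, 166], [532, -359, 166], [338, -338, -8], [344, -333, -5], [350, -328, -1]]
210 [[338, -368, -5], [527, -374, 161], [533, -369, 165], [533, -365, 163], [530, -360, 158], [458, -349, 92], [462, -345, 94], [465, -340, 94]]
212 [[350, -370, -1], [526, -375, 154], [529, -370, 155], [534, -366, 158], [531, -361, 154], [465, -351, 91], [467, -346, 91], [468, -341, 90]]
214 [[357, -372, -3], [522, -376, 145], [528, -371, 148], [532, -367, 149], [533, -362, 149], [473, -353, 92], [476, -348, 93], [486, -344, 100]]
216 [[367, -373, -2], [520, -377, 136], [527, -372, 140], [533, -368, 145], [531, -363, 140], [529, -359, 137], [484, -350, 94], [494, -346, 101]]
218 [[371, -375, -5], [375, -370, -4], [526, -374, 133], [534, -369, 138], [535, -365, 137], [531, -360, 132], [492, -352, 93], [495, -347, 95]]
220 [[381, -377, -4], [386, -372, -1], [386, -366, -3], [530, -370, 129], [534, -366, 130], [530, -361, 125], [496, -354, 91], [498, -349, 91]]
222 [[390, -379, -2], [392, -374, -3], [395, -368, -3], [402, -363, 2], [491, -364, 83], [533, -362, 121], [506, -355, 93], [506, -351, 91]]
224 [[398, -381, -2], [400, -375, -4], [404, -370, -2], [407, -365, -1], [480, -365, 66], [508, -362, 90], [513, -357, 93], [514, -352, 93]]
226 [[410, -383, 1], [408, -377, -3], [410, -372, -4], [413, -367, -3], [471, -365, 51], [508, -363, 84], [521, -359, 94], [519, -354, 91]]
```

The tips are at about z 122 with no contact force, so the images are right: the tips are about 10 mm above the reported TCP. I'll go down 8 mm more and grip.

Emit:
{"fn": "step_arm", "kwargs": {"series": [0,0,-4,0,0,0,0,-4,0,0,0,0,0,0,0.4,0,0,0,0,1,0,0,0,0,1,0,0,0,0,1,0,0,0,0,1,0,0,0,0,1,0,0,0,0,1], "squeeze": 25}}

```text
clock: 5.62
eef_pos: [492.0, -322.2, 104.3]
eef_rot: [-3.141, 0.0, 0.614]
wrist_force: [1.0, -0.2, -0.5]
finger_gap: 27.6
finger_force: 25.1
```

```bash
python3 - <<'E'
from h import *
s=manip.read_state();print(s['clock'],s['finger_gap'],s['finger_force'],s['wrist_force'],s['eef_pos'])
E
```

```text
5.625 27.60912157219135 25.05986899137497 [ 0.96763882 -0.24574975 -0.46426597] [ 492.02701258 -322.22944087  104.32976894]
```

Emit:
{"fn": "step_arm", "kwargs": {"series": [0,0,5,0,1,0,0,10,0,1,0,0,15,0,1,0,0,20,0,1,0,0,20,0,1,0,0,20,0,1,0,0,20,0,1,0,0,20,0,1,0,0,15,0,1,0,0,5,0,1,0,0,0,0,1]}}

```text
clock: 7.0
eef_pos: [492.0, -322.3, 254.3]
eef_rot: [-3.141, 0.0, 0.614]
wrist_force: [0.0, 0.3, -0.8]
finger_gap: 27.5
finger_force: 25.0
```

```bash
python3 - <<'E'
from h import *
from scipy.optimize import least_squares
s=manip.read_state();print(s['finger_gap'],s['finger_force'],s['eef_pos'])
out=[]
for n,B in(('top',(205,258,128,172)),('scene',(266,312,180,212))):
    im,d,P,r,e=cloud(n,n+'6')
    # project pixels on plane z=115 by ray; depth picks ring pixels
    Q=e+r*((115-e[2])/r[...,2])[...,None]
    m=(P[...,2]>106)&(P[...,2]<122); w=np.zeros_like(m);w[B[2]:B[3],B[0]:B[1]]=1
    # hole: component of non-ring enclosed
    M=(m&w).astype(np.uint8)
    c,h=cv2.findContours(M,cv2.RETR_CCOMP,cv2.CHAIN_APPROX_NONE)
    for ci,hi in zip(c,h[0]):
        if len(ci)<12: continue
        u=ci[:,0,:];q=Q[u[:,1],u[:,0],:2]
        (cx,cy),(a,b),t=cv2.fitEllipse(q.astype(np.float32))
        print(n,'hole' if hi[3]>=0 else 'outer',round(cx,1),round(cy,1),round(a,1),round(b,1))
    q=Q[...,:2][m&w]
    k=np.hypot(q[:,0]-580,q[:,1]+8)<26
    for o in(0,1):pass
    print('ring mean',q[k].mean(0))
E
python3 - <<'E'
import cv2,numpy as np
a=cv2.imread('pics/scene6.png')[110:240,100:330];b=cv2.imread('pics/top6.png')[110:200,190:290]
cv2.imwrite('pics/c6.png',np.vstack([cv2.resize(a,(600,339)),cv2.resize(b,(600,540))[:260]]))
E
```

```text
27.489992420733035 24.999803602695465 [ 492.0110998  -322.25067545  254.27612711]
top outer 579.3 0.1 43.1 79.2
top hole 580.8 -9.3 28.8 29.8
ring mean [581.06672815  -8.54691822]
scene outer 582.6 2.2 45.5 106.0
scene hole 585.4 -15.1 25.4 28.5
ring mean [580.86990473  -7.56195575]
```

View pics/c6.png

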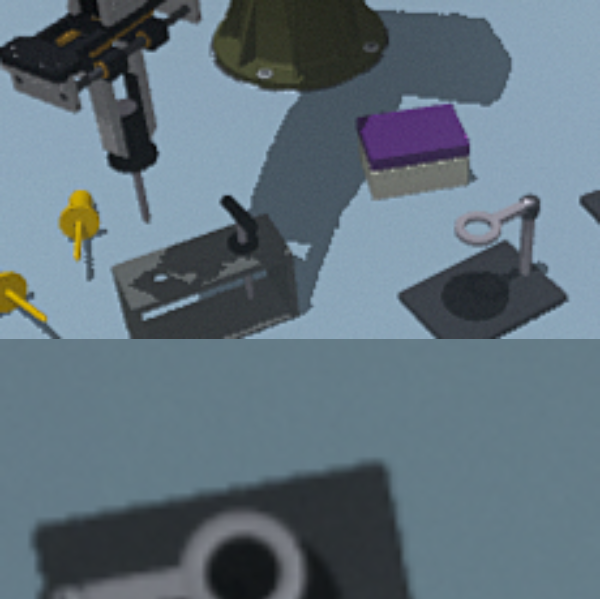

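The crop shows the probe held upright, with its shaft clear of the rack at crop (140,200). The stirrer is still in place, and the small eyelet is at crop (478,225). Next I'll carry the probe over to the eyelet.

Emit:
{"fn": "step_arm", "kwargs": {"series": [0,0,12,0,1,9,10,0,0,1,9,20,0,0,1,9,25,0,0,1,9,25,0,0,1,9,25,0,0,1,9,25,0,0,1,9,25,0,0,1,9,25,0,0,1,9,25,0,0,1,9,25,0,0,1,0,25,0,0,1,0,25,-12,0,1,0,20,-10,0,1,0,10,-10,0,1,0,0,-5,0,1,0,0,0,0,1,0,0,0,0,1]}}

```text
clock: 9.35
eef_pos: [582.2, -12.9, 229.7]
eef_rot: [3.141, -0.0, 0.613]
wrist_force: [-0.1, -0.3, -1.2]
finger_gap: 27.6
finger_force: 25.0
```

```bash
python3 - <<'E'
from h import *
s=manip.read_state();print(s['clock'],s['finger_gap'],s['eef_pos'])
for n in('scene','top'):
    im,d,P,r,e=cloud(n,n+'7')
    np.savez(n+'7',im=im,P=P,r=r,e=e)
a=cv2.imread('pics/scene7.png')[110:230,220:340];b=cv2.imread('pics/top7.png')[90:210,170:290]
cv2.imwrite('pics/c7.png',cv2.resize(np.hstack([a,b]),(800,400),interpolation=cv2.INTER_CUBIC))
E
```

```text
9.35 27.59123500333961 [582.22851669 -12.9279086  229.71670836]
```

View pics/c7.png

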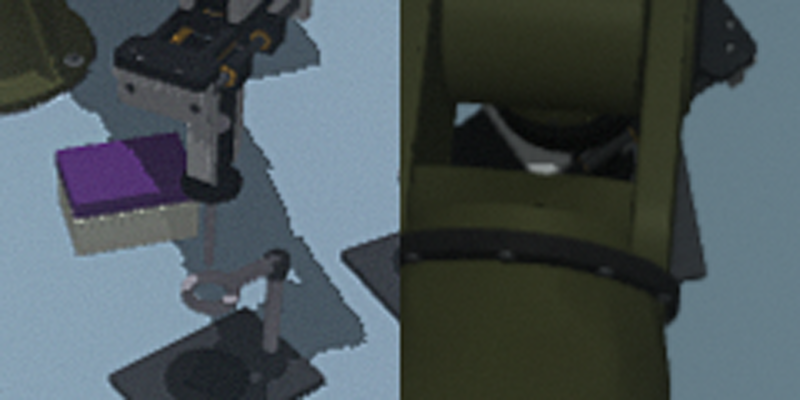

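The scene crop shows the held shaft at crop x≈210, above the eyelet hole at about (212,290). The arm blocks the top view, so I'll measure the tip and hole in the scene view alone.

```bash
python3 - <<'E'
from h import *
z=np.load('scene7.npz');P=z['P'];r=z['r'];e=z['e'];Z=P[...,2]
def pl(u,v,h): return (e+r[v,u]*((h-e[2])/r[v,u,2])).round(1)[:2]
for v in range(162,206,2):
    m=[u for u in range(268,300) if P[v,u,0]>540]
    print(v,m[:1],m[-1:],len(m), [ (u,int(Z[v,u])) for u in m[::3]])
# held shaft
q=P[165:185,278:290].reshape(-1,3);q=q[(q[:,2]>125)&(q[:,2]<200)&(q[:,0]>550)];print(len(q),np.median(q,0))
E
```

```text
162 [275] [291] 17 [(275, 224), (278, 247), (281, 249), (284, 243), (287, 237), (290, 225)]
164 [274] [291] 18 [(274, 224), (277, 224), (280, 234), (283, 242), (286, 232), (289, 225)]
166 [274] [291] 18 [(274, 220), (277, 225), (280, 227), (283, 227), (286, 223), (289, 225)]
168 [275] [290] 16 [(275, 220), (278, 224), (281, 224), (284, 225), (287, 224), (290, 222)]
170 [279] [288] 10 [(279, 220), (282, 220), (285, 220), (288, 219)]
172 [281] [284] 4 [(281, 197), (284, 198)]
174 [281] [283] 3 [(281, 194)]
176 [281] [283] 3 [(281, 184)]
178 [281] [283] 3 [(281, 182)]
180 [281] [283] 3 [(281, 173)]
182 [281] [283] 3 [(281, 168)]
184 [281] [283] 3 [(281, 163)]
186 [282] [299] 3 [(282, 155)]
188 [281] [299] 7 [(281, 147), (296, 113), (299, 113)]
190 [282] [299] 9 [(282, 139), (294, 113), (297, 113)]
192 [277] [299] 22 [(277, 114), (280, 113), (283, 112), (286, 110), (289, 110), (292, 114), (295, 113), (299, 107)]
194 [275] [295] 21 [(275, 114), (278, 114), (281, 112), (284, 108), (287, 113), (290, 110), (293, 110)]
196 [274] [291] 10 [(274, 112), (277, 113), (288, 115), (291, 115)]
198 [274] [291] 8 [(274, 114), (277, 114), (290, 115)]
200 [275] [299] 16 [(275, 113), (278, 114), (281, 112), (285, 116), (288, 114), (299, 63)]
202 [276] [299] 15 [(276, 107), (279, 113), (282, 111), (285, 116), (288, 110)]
204 [281] [299] 6 [(281, 106), (284, 106)]
39 [583.63810333 -17.9498264  182.10359198]
```

```bash
python3 - <<'E'
import cv2
im=cv2.imread('pics/scene7.png')[160:210,265:315]
cv2.imwrite('pics/c8.png',cv2.resize(cv2.convertScaleAbs(im,alpha=1.4),(600,600),interpolation=cv2.INTER_CUBIC))
E
```

```text
(no output)
```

View pics/c8.png

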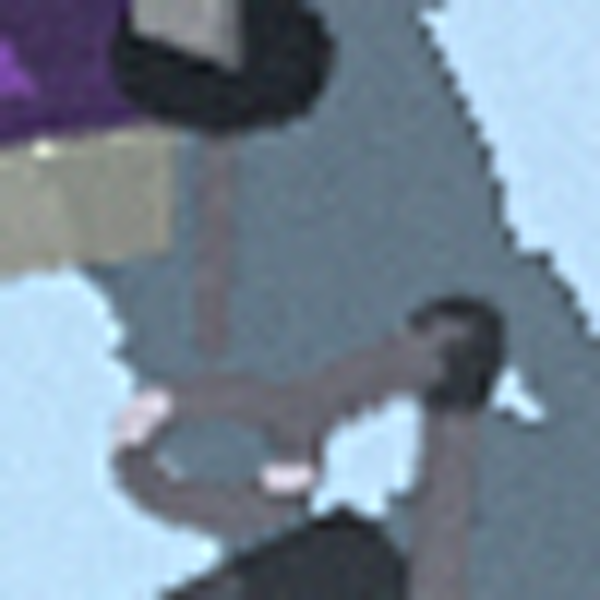

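The crop shows the tip at crop (210,355) and the ring centre at about (217,443). Extending the shaft downward puts it within a few mm of the hole centre, which has 10 mm of clearance. I'll nudge it, lower to just above the hole and check again.

Emit:
{"fn": "step_arm", "kwargs": {"series": [2,1,-6,0,1,0,0,-7,0,1,0,0,-7,0,1,0,0,0,0,1,0,0,0,0,1]}}

```text
clock: 10.07
eef_pos: [584.1, -11.3, 209.5]
eef_rot: [3.141, -0.0, 0.614]
wrist_force: [-0.6, -0.3, -1.1]
finger_gap: 27.4
finger_force: 25.0
```

```bash
python3 - <<'E'
from h import *
s=manip.read_state();print(s['eef_pos'],s['wrist_force'])
im,d,P,r,e=cloud('scene','s9')
cv2.imwrite('pics/c9.png',cv2.resize(cv2.convertScaleAbs(im[160:210,265:315],alpha=1.4),(600,600),interpolation=cv2.INTER_CUBIC))
ci=manip.camera_info('scene');f=192/np.tan(np.radians(ci['fovy'])/2);R=Ro.from_euler('xyz',ci['orientation']).as_matrix()
def pl(u,v,h):
    w=R@np.array([(u-ci['cx'])/f,(v-ci['cy'])/f,1]);return (e+w*(h-e[2])/w[2])[:2].round(1)
print('old tip',pl(282.3,189.3,140),'ring',pl(283.1,196.9,115))
x,y=583.5,-11.5
def pr(p):
    q=R.T@(np.array(p)-e);return ((f*q[0]/q[2]+ci['cx']-265)*12,(f*q[1]/q[2]+ci['cy']-160)*12)
c=pl(283.1,196.9,115)
print([[int(a) for a in pr([c[0]+k*np.cos(t),c[1]+k*np.sin(t),115])] for k in(14,24) for t in np.arange(0,6.2,np.pi/4)])
E
```

```text
[584.12091667 -11.25713517 209.50245876] [-0.6297208  -0.28235267 -1.14408605]
old tip [581.8 -14.7] ring [584.7 -12.9]
[[246, 481], [277, 457], [273, 424], [236, 403], [188, 404], [157, 428], [160, 460], [197, 482], [267, 509], [321, 467], [313, 412], [250, 375], [168, 377], [114, 417], [119, 473], [183, 511]]
```

View pics/c9.png

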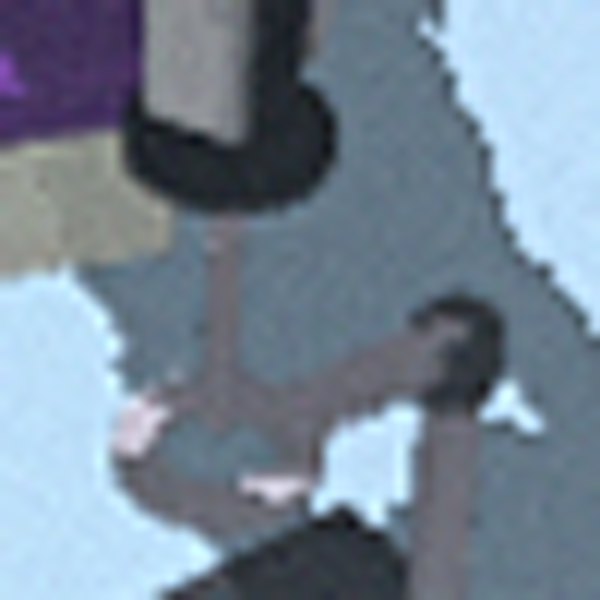

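The crop shows the tip at about (225,430), over the hole and close to its centre at (217,443). I'll lower it through the eyelet.

Emit:
{"fn": "step_arm", "kwargs": {"series": [1,0,-5,0,1,0,0,-8,0,1,0,0,-8,0,1,0,0,-8,0,1,0,0,-8,0,1,0,0,0,0,1]}}

```text
clock: 10.88
eef_pos: [584.8, -11.2, 171.6]
eef_rot: [-3.141, 0.001, 0.614]
wrist_force: [0.9, -0.1, -0.1]
finger_gap: 27.7
finger_force: 25.0
```

```bash
python3 - <<'E'
from h import *
s=manip.read_state();print(s['eef_pos'],s['wrist_force'],s['moment'])
im,d,P,r,e=cloud('scene','s10')
cv2.imwrite('pics/c10.png',cv2.resize(cv2.convertScaleAbs(im[165:225,260:320],alpha=1.4),(600,600),interpolation=cv2.INTER_CUBIC))
E
```

```text
[584.79160451 -11.23761134 171.55850489] [ 0.94002943 -0.0807668  -0.08847034] [-0.07355386 -0.03123444 -0.00461741]
```

View pics/c10.png

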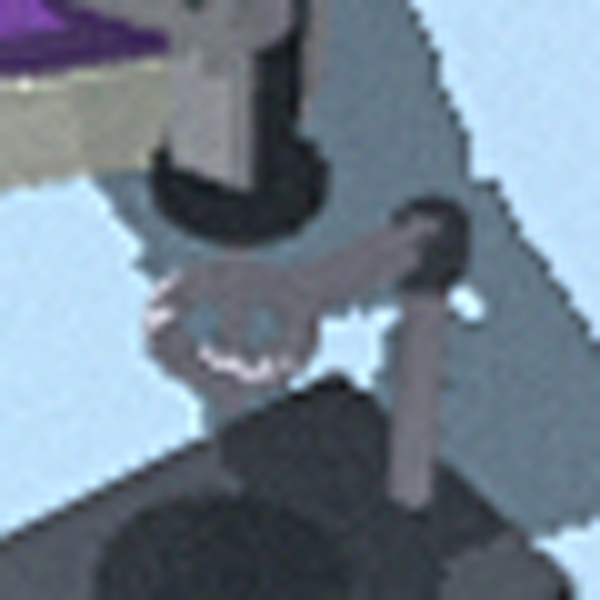

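The crop shows the shaft passing through the middle of the hole, with gaps at (205,320) and (262,325), and coming out below. I'll lower it until the collar is nearly seated.

Emit:
{"fn": "step_arm", "kwargs": {"series": [0,0,-8,0,1,0,0,-8,0,1,0,0,-8,0,1,0,0,-8,0,1,0,0,-6,0,1,0,0,-3,0,1,0,0,-2,0,1,0,0,0,0,1,0,0,0,0,1]}}

```text
clock: 12.05
eef_pos: [585.2, -11.3, 129.6]
eef_rot: [3.141, -0.0, 0.614]
wrist_force: [0.6, -0.1, -1.0]
finger_gap: 27.3
finger_force: 25.0
```

Emit:
{"fn": "step_arm", "kwargs": {"series": [0,0,-1,0,1,0,0,-1,0,1,0,0,0,0,1,0,0,0,0,1]}}

```text
clock: 12.55
eef_pos: [585.1, -11.3, 127.3]
eef_rot: [-3.142, 0.0, 0.614]
wrist_force: [0.8, -0.4, -0.4]
finger_gap: 27.5
finger_force: 25.0
```

Emit:
{"fn": "step_arm", "kwargs": {"series": [0,0,-1,0,1,0,0,0,0,1,0,0,0,0,1]}}

```text
clock: 12.92
eef_pos: [585.1, -11.3, 126.3]
eef_rot: [-3.142, 0.0, 0.614]
wrist_force: [0.6, -0.3, -1.5]
finger_gap: 27.7
finger_force: 25.0
```

Emit:
{"fn": "step_arm", "kwargs": {"series": [0,0,-1,0,1,0,0,0,0,1,0,0,0,0,1]}}

```text
clock: 13.3
eef_pos: [585.0, -11.3, 125.3]
eef_rot: [-3.142, 0.0, 0.614]
wrist_force: [0.2, -0.6, 0.1]
finger_gap: 27.8
finger_force: 25.0
```

Emit:
{"fn": "step_arm", "kwargs": {"series": [0,0,-1,0,1,0,0,0,0,1,0,0,0,0,1]}}

```text
clock: 13.68
eef_pos: [585.1, -11.3, 124.3]
eef_rot: [3.142, -0.0, 0.614]
wrist_force: [-0.2, 0.4, -1.1]
finger_gap: 27.8
finger_force: 25.0
```

Emit:
{"fn": "step_arm", "kwargs": {"series": [0,0,-0.7,0,1,0,0,0,0,1,0,0,0,0,1]}}

```text
clock: 14.05
eef_pos: [585.1, -11.3, 124.3]
eef_rot: [3.141, -0.0, 0.614]
wrist_force: [-2.7, -0.3, 5.5]
finger_gap: 27.8
finger_force: 25.0
```

The force shows contact at exactly the expected height. Now I'll open gently and let it settle.

Emit:
{"fn": "step_arm", "kwargs": {"series": [0,0,0,0,0.68,0,0,0,0,0.65,0,0,0,0,0.6,0,0,0,0,0.5,0,0,0,0,0.3,0,0,0,0,0.1,0,0,0,0,0,0,0,0,0,0,0,0,0,0,0,0,0,0,0,0]}}

```text
clock: 15.3
eef_pos: [585.1, -11.3, 123.6]
eef_rot: [3.142, 0.0, 0.614]
wrist_force: [-0.5, -0.1, 1.1]
finger_gap: 94.1
finger_force: 0.0
```

```bash
python3 - <<'E'
from h import *
s=manip.read_state();print(s['eef_pos'],s['wrist_force'],s['finger_gap'])
im,d,P,r,e=cloud('scene','s11')
w=P[165:200,268:300];m=(w[...,2]>125)&(w[...,2]<176)&(w[...,0]>540)&(w[...,0]<630)
g=im[165:200,268:300].max(-1)<75
q=w[m&g];print(len(q),np.median(q,0),q.min(0),q.max(0))
E
```

```text
[585.0516164  -11.2777919  123.64313087] [-0.49626426 -0.07993036  1.05596933] 94.07196263525903
217 [591.97450093 -10.1887995  149.56311792] [549.54210425 -48.75574445 125.11797054] [624.10943902  32.13835014 175.06575099]
```

Released. I'll go straight up, then back off.

Emit:
{"fn": "step_arm", "kwargs": {"series": [0,0,8,0,0,0,0,15,0,0,0,0,25,0,0,0,0,30,0,0,0,0,30,0,0,0,0,20,0,0,-30,0,0,0,0,-40,0,0,0,0,-40,0,0,0,0,-40,0,0,0,0,-30,0,0,0,0,0,0,0,0,0,0,0,0,0,0]}}

```text
clock: 16.98
eef_pos: [405.6, -11.3, 252.5]
eef_rot: [3.141, -0.001, 0.614]
wrist_force: [0.5, -0.2, 0.1]
finger_gap: 94.2
finger_force: 0.0
```

```bash
python3 - <<'E'
from h import *
for n,B in(('scene',(268,300,165,210)),('top',(205,258,120,172))):
    im,d,P,r,e=cloud(n,n+'12')
    w=P[B[2]:B[3],B[0]:B[1]];Z=w[...,2]
    for lo,hi in((164,178),(140,160),(116,125)):
        q=w[(Z>lo)&(Z<hi)];
        if len(q):print(n,lo,hi,len(q),((q.min(0)+q.max(0))/2).round(1),np.ptp(q,axis=0).round(1))
    B=(180,204,180,208) if n=='scene' else (315,342,170,205)
    w=P[B[2]:B[3],B[0]:B[1]];q=w[(w[...,2]>125)&(w[...,2]<160)];print('stir',np.median(q,0).round(1))
    hsv=cv2.cvtColor(im,cv2.COLOR_BGR2HSV)
    Y=(hsv[...,0]>18)&(hsv[...,0]<32)&(hsv[...,1]>150)&(hsv[...,2]>60)
    k,L,s,c=cv2.connectedComponentsWithStats(Y.astype(np.uint8))
    print('yel',[np.nanmedian(P[L==i],0).round().tolist() for i in range(1,k) if s[i,4]>30])
print(manip.read_state()['clock'],manip.read_state()['eef_pos'])
E
```

```text
scene 164 178 75 [586.5 -15.3 169.5] [27.8 27.4 10.2]
scene 140 160 67 [590.  -16.7 149.7] [19.1 25.  19. ]
scene 116 125 110 [587.2  -3.1 120.5] [42.1 68.4  8.6]
stir [ 490.2 -235.   140.4]
yel [[291.0, -375.0, 27.0], [372.0, -475.0, 27.0], [508.0, -462.0, 27.0], [653.0, -375.0, 27.0]]
top 164 178 135 [584.8 -11.1 169.9] [25.4 25.7 11.8]
top 140 160 18 [577.  -10.3 150.3] [10.9 25.6 18.2]
top 116 125 183 [584.3   6.7 120.5] [47.5 79.2  9. ]
stir [ 484.3 -229.9  142.3]
yel [[643.0, -384.0, 30.0], [646.0, -323.0, 32.0], [534.0, -423.0, 33.0], [487.0, -471.0, 29.0], [356.0, -472.0, 30.0], [277.0, -369.0, 30.0]]
17.075 [405.64169599 -11.30268761 251.83632573]
```

The probe's handle top is at z≈171 (115 + 56), so it is seated and upright. The stirrer hasn't moved, and the arm is clear.

```bash
python3 -c "
from cell import manip
print(manip.sign_off())"
```

```text
the job is handed in; nothing more can be done
None
```

The probe hangs in the small eyelet, collar seated and released, and the stirrer is still in the rack; it took about 17 s, and the four yellow look-alikes tipped over early on, though the arm never came near them.

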